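# Fold open the cake case

### The job

On the patisserie counter stand two small glass display cases, each closed by a wooden bifold door on the robot's side. Take the handle of the case with the round layer cake on its stand and pull that bifold door fully open, until its two panels stand folded together at the side of the case, then let go. Do not move the door of the other case, the one with the basket of croissants.

Things in the scene. Friction and masses are not known exactly. Their poses are not given: they have to be found in the camera images.
- cake_case: Fixed glass display case, 260 deep (x), 290 wide (y), 200 high (mm), with a round layer cake on a white stand inside. Origin: centre of its underside. The doorway is on its -x side (towards the robot at yaw 0); +y is the robot's left. The shut door's middle plane is at x = -124; the door hangs on a fixed upright hinge line at x = -124, y = +125.
- cake_handle: Upright round steel bar, 12 mm thick, 120 long, on the lead panel of the cake case's door. Origin: on its axis 20 mm below its top, the place to grip, 185 mm above the counter; standoffs to the panel only 45 mm and more below it. The axis is 50 mm out (-x) from the panel's middle plane, 30 mm from the fold line. Yaw: case yaw + a (joint cake_panel).
- cake_panel (a joint): Angle a (rad) of the inner panel: 0 shut (starts 0 to 0.15), 1.4 fully folded. Panels 125 wide, 10 thick; the lead one's end runs in the track. As a grows the fold comes out (case -x) and all folds to case +y. The handle is 155cos(a)+50sin(a) mm from the hinge line towards case -y and 95sin(a)+50cos(a) mm out from the shut door's middle plane. Moves with a few N, stays where left.
- roll_handle: The same bar handle at the same place on the like door of the other case (basket of croissants inside): leave it alone. Origin as for cake_handle. Which case stands on the robot's left varies.

How it is judged:
By the outcome, as a careful person would: the job done as asked, in the order asked, and still so for the second after the job is handed in, with the robot touching nothing.
It also fails if it takes over 35 s, if anything falls off the work surface, if the arm or the gripper's body presses on something with over 40 N, if the wrist force passes 120 N, or if a joint passes its speed limit or range.

### The arm

A 6-joint arm with a two-finger parallel gripper is mounted at the origin on the work surface. World frame = base frame: x ahead of the robot, y to its left, z up, the work surface at z = 0. Lengths are in m, angles in rad, forces in N, time in s.
With the tool pointing down it reaches from about 0.35 to 0.975 m from the base axis. Payload 4.9 kg.
Tool frame: the origin (TCP) lies on the centre line of the jaws, within the pads' length; the fingertips stand 8 mm ahead of it and the grasp point (between the pads) lies 11 mm behind it; z points along the fingers, y is the direction in which the jaws open and shut (so a half turn about z gives the same grasp; the last joint's range is limited). The gripper opens to 85 mm and grips with 20 to 120 N. Pads are 22 mm wide; open, the fingers measure 114 mm over their backs; the gripper's body (76 mm by 85 mm) begins 54 mm behind the grasp point. The pads swing forward as they close: fully open they stand 13 mm farther back than shut.
Start: joints at [1.123, 0.053, 1.613, -0, 1.476, -0.119], TCP at [0.202, 0.592, 0.239] pointing down, gripper open.
Joint ranges: [-3.01, 3.01], [-1.01, 2.22], [0.06, 2.58], [-1.02, 4.17], [0.09, 2.62], [-3.14, 3.14]. Speed limits (rad/s): [2.57, 2.57, 3.14, 3.14, 3.14, 3.14].

### API

Orientations are given as a rotation vector (axis times angle).
In Python, from station import get_obs, get_image, calibration, finish_job gives the robot as it stands. The module is installed in compiled form; this text tells all that it offers.
- The arm moves only by the shell command python3 -m jog 'ROWS' [FORCE]. ROWS is JSON, a list of rows, each a list of 7 numbers: the shift along the tool's x, y, z in cm, then the turn, a rotation vector about the tool's x, y, z in rad, then the closure in counts, from 0 (fully open) to 255 (shut). In form: [[dx, dy, dz, ax, ay, az, jaw], ...]. A call has 1 to 8 rows; each row is the pose to reach, as a shift and turn from the pose measured when the call began, along the tool's axes at that moment; what a row does not reach only later rows make up. A row lasts 1/12 s, in which the tool goes at most 41.7 mm and 7.16 degrees, less where a joint would pass 70% of its speed; a pose out of reach is approached as far as the arm can. A call with a gripper value outside its range is refused whole. The fingers move at their own pace and stop on an object; FORCE is the grip in N (left out, the last holds). Time passes only in rows, so rows that repeat a pose let the fingers close. It gives the time, the measured TCP pose, the force and the opening at its end, in the units of the state.
- get_obs(): the state, without advancing time (a new reading comes with each control period).
- get_image(name): name is "side" or "top" or "wrist"; returns the picture (420x560x3 uint8, red, green, blue); there is no depth.
- calibration(name): a dict with "vfov" (degrees; the focal length in pixels is half the picture's height over the tangent of half this angle, whatever the lens; pixels are square), "cx", "cy" (the principal point, pixels), "R" (3x3) and "t" (3): a world point X has camera coordinates R X + t. Camera axes: x right, y down, z forward; pixel columns grow to the right and rows downward; lengths in m; the calibration is good to about 2 mm. A picture is of the moment at which its call begins: read the wrist's pose just before it. calibration takes no time and is no camera call; for the wrist camera it gives the pose at the moment of the call.
- finish_job(): hands the job in, once; it reports no verdict.
The state is a dict: "t": time; "q": joint angles; "dq": joint speeds; "effort": joint torques, N m; "tool_pos": TCP position; "tool_rot": TCP orientation; "contact_force": force on the tool from outside, world axes, zero at the start; "wrist_torque": the same for the moment, N m; "opening": finger opening in m.
Only numpy, scipy, OpenCV 4.12 (cv2) and the standard library are available. Lean on these libraries where they do the work, as an engineer would, in place of code of your own. Each camera call takes 0.05 s, during which the arm holds its last target. There are 200 camera calls.

## Working session

There is one attempt and no reset: what is moved stays moved. The work goes in short steps, Python scripts to look and compute and a shell command to move; the robot and the scene stay as the last step left them, time stands still between calls to the robot, and variables do not carry over. Pictures are saved under pics/ and viewed, about 8 in all and at most 12, crops included, and the job is handed in when it is done.

```bash
mkdir -p pics; python3 - <<'E'
from station import *
import cv2
o=get_obs();print(o)
for n in("top","side","wrist"):
    c=calibration(n);print(n,c)
    cv2.imwrite(f"pics/{n}0.png",get_image(n)[:,:,::-1])
E
```

```text
{'t': 0.0, 'q': array([ 1.12295889e+00,  5.33506586e-02,  1.61433194e+00,  2.16866230e-06,
        1.47600923e+00, -1.19009183e-01]), 'dq': array([ 2.51493762e-03,  2.57436387e-03,  4.88605779e-04, -3.72612821e-04,
        8.22954810e-05,  1.92731436e-04]), 'effort': array([ 9.26625289e-04, -3.93686736e+01, -3.70174813e+01, -1.64281810e-04,
        7.15271453e-03,  1.57699799e-05]), 'tool_pos': array([0.20156577, 0.59094432, 0.23804419]), 'tool_rot': array([-0.51410189, -3.09864367,  0.00316428]), 'contact_force': array([0.49221626, 0.69269782, 0.26239082]), 'wrist_torque': array([-0.05420669,  0.11537737, -0.01143183]), 'opening': 0.0855407042382936}
top {'vfov': 42.929062231233246, 'cx': 266.37198153054794, 'cy': 214.87541195951988, 'R': array([[ 0.02592924, -0.99921083, -0.03008986],
       [-0.9943392 , -0.0226769 , -0.1038042 ],
       [ 0.10303993,  0.03261109, -0.99414249]]), 't': array([0.03290102, 0.67630294, 1.18974272])}
side {'vfov': 46.75931464534668, 'cx': 281.5195132234095, 'cy': 213.42275861185806, 'R': array([[-0.1520234 ,  0.988373  , -0.00277525],
       [ 0.93362393,  0.14267962, -0.32861661],
       [-0.32439981, -0.05254846, -0.94445933]]), 't': array([ 0.07476957, -0.5571234 ,  1.54619081])}
wrist {'vfov': 64.96196988099902, 'cx': 280.2521309063877, 'cy': 208.56798872769554, 'R': array([[ 0.32311573,  0.94635871, -0.0011942 ],
       [ 0.9106498 , -0.31057975,  0.27250168],
       [ 0.25751344, -0.08913707, -0.96215457]]), 't': array([-0.62398225, -0.03506187,  0.37903344])}
```

View pics/top0.png

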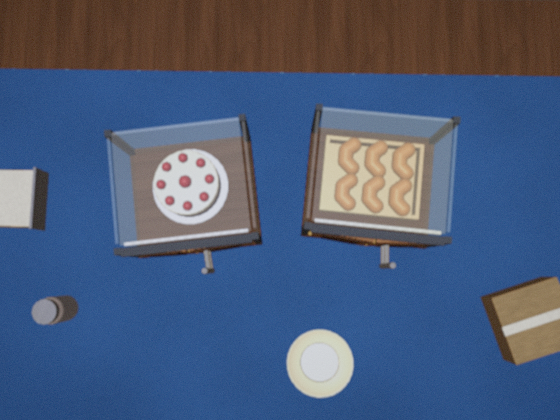

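View pics/side0.png

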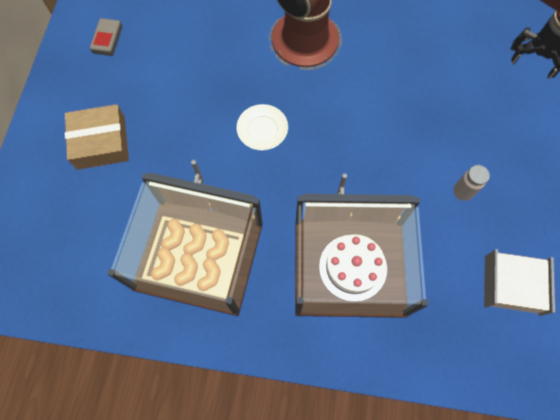

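The cake case is on the robot's left: handle top is about (208,270) in the top view and (343,177) in the side view. The front top edge in the top view runs from (117,251) to (260,237). I'll zoom in.

```bash
python3 - <<'E'
import cv2,numpy as np
a=cv2.imread("pics/top0.png")[100:290,95:275];b=cv2.imread("pics/side0.png")[160:330,285:435]
a=cv2.resize(a,(400*180//190*1,400),interpolation=2);s=400/190;print(s,a.shape)
b=cv2.resize(b,None,fx=s*1.1,fy=s*1.1,interpolation=2)[:400];print(b.shape,s*1.1)
cv2.imwrite("pics/c0.png",np.hstack([a,b]))
E
```

```text
2.1052631578947367 (400, 378, 3)
(394, 347, 3) 2.3157894736842106Traceback (most recent call last):
  File "<stdin>", line 5, in <module>
    return _nx.concatenate(arrs, 1, dtype=dtype, casting=casting)
           ~~~~~~~~~~~~~~~^^^^^^^^^^^^^^^^^^^^^^^^^^^^^^^^^^^^^^^
ValueError: all the input array dimensions except for the concatenation axis must match exactly, but along dimension 0, the array at index 0 has size 400 and the array at index 1 has size 394
```

```bash
python3 - <<'E'
import cv2,numpy as np
a=cv2.imread("pics/top0.png")[100:290,95:275];b=cv2.imread("pics/side0.png")[155:345,285:435]
f=lambda i:cv2.resize(i,None,fx=2.4,fy=2.4,interpolation=2)
cv2.imwrite("pics/c0.png",np.hstack([f(a),f(b)]))
E
```

```text
(no output)
```

View pics/c0.png

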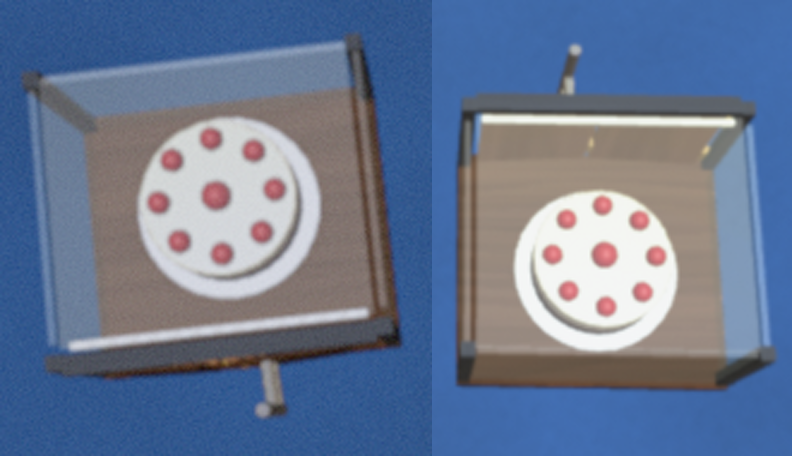

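```bash
cat >h.py <<'E'
from station import *
import numpy as np,cv2
def ray(n,u,v,c=None):
    c=c or calibration(n);f=210/np.tan(np.radians(c["vfov"])/2)
    R,t=c["R"],c["t"];d=R.T@np.array([(u-c["cx"])/f,(v-c["cy"])/f,1]);return -R.T@t,d
def onz(n,u,v,z,c=None):
    o,d=ray(n,u,v,c);return o+d*(z-o[2])/d[2]
def tri(*rs):
    A=0;b=0
    for o,d in rs:
        d=d/np.linalg.norm(d);P=np.eye(3)-np.outer(d,d);A=A+P;b=b+P@o
    return np.linalg.solve(A,b)
E
python3 - <<'E'
from h import *
np.set_printoptions(precision=4,suppress=True)
print("handle",tri(ray("top",205,270.8),ray("side",344.6,175.4)),onz("top",205,270.8,.205),onz("side",344.6,175.4,.205))
for n,L in(("top",[(115,253.3),(115,248.3),(258.8,233.3),(260.8,242.5),(108.8,132.9),(242.5,117)]),("side",[(418.3,200),(300,198),(424.6,303.3),(299.6,300.8)])):
    for p in L:print(n,p,onz(n,*p,.2))
E
```

```text
handle [0.5447 0.1622 0.2014] [0.5448 0.1613 0.205 ] [0.5463 0.1623 0.205 ]
top (115, 253.3) [0.5747 0.3429 0.2   ]
top (115, 248.3) [0.5846 0.3434 0.2   ]
top (258.8, 233.3) [0.6213 0.058  0.2   ]
top (260.8, 242.5) [0.6032 0.0536 0.2   ]
top (108.8, 132.9) [0.8187 0.3692 0.2   ]
top (242.5, 117) [0.8565 0.0975 0.2   ]
side (418.3, 200) [0.5808 0.3421 0.2   ]
side (300, 198) [0.6181 0.0644 0.2   ]
side (424.6, 303.3) [0.8227 0.3706 0.2   ]
side (299.6, 300.8) [0.8591 0.0975 0.2   ]
```

```bash
cat >>h.py <<'E'
from scipy.spatial.transform import Rotation as Ro
def to(p,yaw):
    """tool-frame cm shift and turn to TCP p, pointing down, tool y at world angle yaw"""
    o=get_obs();R=Ro.from_rotvec(o["tool_rot"]);y=np.array([np.cos(yaw),np.sin(yaw),0]);z=np.array([0,0,-1.])
    T=Ro.from_matrix(np.c_[np.cross(y,z),y,z])
    return np.round(np.r_[R.inv().apply(np.array(p)-o["tool_pos"])*100,(R.inv()*T).as_rotvec()],3)
E
python3 -c "
from h import *
print(to([.5455,.162,.27],np.pi/2+.133))"
```

```text
[-4.6403e+01 -2.9513e+01 -3.1300e+00 -1.0000e-03 -1.0000e-03 -4.6200e-01]
```

```bash
python3 -m jog '[[-3.5,-2.2,-3,0,0,-0.04,0],[-7,-4.4,-3.1,0,0,-0.08,0],[-10.5,-6.6,-3.1,0,0,-0.12,0],[-14,-8.9,-3.1,0,0,-0.16,0],[-17.5,-11.1,-3.1,0,0,-0.2,0],[-21,-13.3,-3.1,0,0,-0.24,0],[-24.5,-15.5,-3.1,0,0,-0.28,0],[-28,-17.8,-3.1,0,0,-0.3,0]]' 40; python3 -c "
from h import *
print(to([.5455,.162,.27],np.pi/2+.133))"
```

```text
t: 0.82
tool_pos: [0.4059, 0.3356, 0.2694]
tool_rot: [-0.042, -3.141, 0.002]
contact_force: [1.2, 0.4, 0.5]
opening: 0.0858
[-1.4426e+01 -1.6978e+01 -4.6000e-02 -1.0000e-03 -1.0000e-03 -1.6000e-01]
```

```bash
python3 -m jog '[[-2.4,-2.8,0,0,0,-0.03,0],[-4.8,-5.7,0,0,0,-0.06,0],[-7.2,-8.5,0,0,0,-0.09,0],[-9.6,-11.3,0,0,0,-0.12,0],[-12,-14.1,0,0,0,-0.14,0],[-14.4,-17,0,0,0,-0.16,0],[-14.4,-17,0,0,0,-0.16,0],[-14.4,-17,0,0,0,-0.16,0]]'; python3 -c "
from h import *
print(to([.5455,.162,.27],np.pi/2+.133),get_obs()['q'])
c=calibration('wrist');np.save('c.npy',c,allow_pickle=True);cv2.imwrite('pics/w1.png',get_image('wrist')[:,:,::-1])"
```

```text
t: 1.48
tool_pos: [0.5458, 0.1603, 0.2688]
tool_rot: [0.203, -3.133, 0.002]
contact_force: [-0.5, 0.3, -0.5]
opening: 0.085
[ 0.008  0.177 -0.116 -0.001 -0.002 -0.003] [ 1.55268028e-01 -9.52018720e-02  1.70949042e+00 -1.02807682e-03
  1.52954712e+00 -1.54509011e+00]
```

View pics/w1.png

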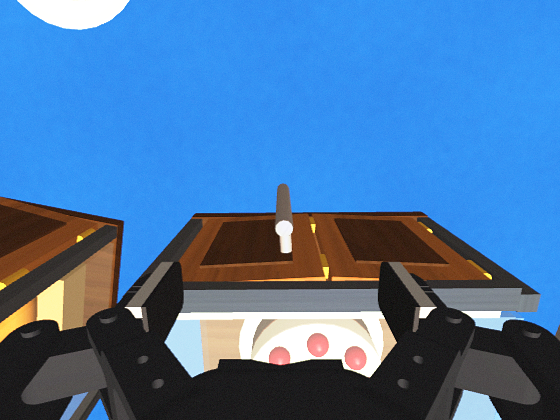

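Handle's bar top disc is at (284,228) in the wrist view, between the finger pads; the door is nearly shut with its fold line at about (318,245).

```bash
python3 -c "
from h import *
c=np.load('c.npy',allow_pickle=True).item()
h=onz('w',284,228,.205,c);print(h)
h2=onz('w',284,186,.085,c);print('bar foot',h2)
# front top edge of case
print(onz('w',545,292,.2,c),onz('w',125,289,.2,c))
print(to([h[0],h[1],.174],np.pi/2+.133))"
```

```text
[0.54529998 0.16246018 0.205     ]
bar foot [0.54291639 0.1634682  0.085     ]
[0.57010906 0.34821928 0.2       ] [0.60530387 0.05970064 0.2       ]
[-4.900e-02  1.140e-01  9.493e+00 -1.000e-03 -2.000e-03 -1.000e-03]
```

```bash
python3 -m jog '[[0,0.1,3,0,0,0,0],[0,0.1,6,0,0,0,0],[0,0.1,8,0,0,0,0],[0,0.1,9.5,0,0,0,0],[0,0.1,9.5,0,0,0,0],[0,0.1,9.5,0,0,0,120]]' 40;  python3 -m jog '[[0,0,0,0,0,0,255],[0,0,0,0,0,0,255],[0,0,0,0,0,0,255],[0,0,0,0,0,0,255],[0,0,0,0,0,0,255],[0,0,0,0,0,0,255]]' 40
cat >>h.py <<'E'
Y=.127;H0=np.array([.5453,.1624])
def hp(a): return np.array([-(95*np.sin(a)+50*np.cos(a)),-(155*np.cos(a)+50*np.sin(a))])/1000
def path(a,a0=.04):
    d=hp(a)-hp(a0);c,s=np.cos(Y),np.sin(Y);return H0+[c*d[0]-s*d[1],s*d[0]+c*d[1]]
E
python3 -c "
from h import *
o=get_obs();print(o['tool_pos'],o['opening'],o['contact_force'])
for a in np.arange(.1,1.5,.1): p=path(a);print(round(a,2),p,to([*p,.174],np.pi/2+.133+a))"
```

```text
t: 2.03
tool_pos: [0.5435, 0.1633, 0.1732]
tool_rot: [0.209, -3.13, 0.002]
contact_force: [0.2, -0.1, 1.3]
opening: 0.0753
t: 2.53
tool_pos: [0.5446, 0.1625, 0.1742]
tool_rot: [0.209, -3.133, 0.004]
contact_force: [1.3, -3.7, 1.4]
opening: 0.0105
[0.54458072 0.16249786 0.17423381] 0.01046981948197611 [ 1.33918173 -3.7179477   1.447338  ]
0.1 [0.54016532 0.15938352] [ 0.479 -0.25   0.025 -0.003 -0.002 -0.1  ]
0.2 [0.53192506 0.15568355] [ 1.345 -0.507  0.027 -0.003 -0.002 -0.2  ]
0.3 [0.52415272 0.15367355] [ 2.142e+00 -6.040e-01  2.900e-02 -2.000e-03 -2.000e-03 -3.000e-01]
0.4 [0.51692596 0.15337359] [ 2.862e+00 -5.370e-01  3.000e-02 -2.000e-03 -2.000e-03 -4.000e-01]
0.5 [0.51031699 0.15478669] [ 3.498e+00 -3.100e-01  3.000e-02 -2.000e-03 -2.000e-03 -5.000e-01]
0.6 [0.50439184 0.15789871] [ 4.044e+00  7.700e-02  3.000e-02 -2.000e-03 -2.000e-03 -6.000e-01]
0.7 [0.49920972 0.16267856] [ 4.495e+00  6.200e-01  2.900e-02 -2.000e-03 -3.000e-03 -7.000e-01]
0.8 [0.49482241 0.16907849] [ 4.845e+00  1.312e+00  2.800e-02 -2.000e-03 -3.000e-03 -8.000e-01]
0.9 [0.49127373 0.17703455] [ 5.091e+00  2.148e+00  2.600e-02 -2.000e-03 -3.000e-03 -9.000e-01]
1.0 [0.48859915 0.18646724] [ 5.231e+00  3.118e+00  2.400e-02 -2.000e-03 -3.000e-03 -1.000e+00]
1.1 [0.4868254  0.19728232] [ 5.263e+00  4.214e+00  2.100e-02 -2.000e-03 -3.000e-03 -1.100e+00]
1.2 [0.48597018 0.20937172] [ 5.187e+00  5.424e+00  1.700e-02 -1.000e-03 -3.000e-03 -1.200e+00]
1.3 [0.48604206 0.22261466] [ 5.005e+00  6.735e+00  1.300e-02 -1.000e-03 -3.000e-03 -1.300e+00]
1.4 [0.4870403  0.23687881] [ 4.716e+00  8.136e+00  9.000e-03 -1.000e-03 -3.000e-03 -1.400e+00]
```

```bash
python3 -m jog '[[0.48,-0.25,0,0,0,-0.1,255],[0.9,-0.38,0,0,0,-0.15,255],[1.34,-0.5,0,0,0,-0.2,255],[1.75,-0.56,0,0,0,-0.25,255],[2.14,-0.6,0,0,0,-0.3,255],[2.5,-0.58,0,0,0,-0.35,255],[2.86,-0.54,0,0,0,-0.4,255],[2.86,-0.54,0,0,0,-0.4,255]]' 40
python3 -c "
from h import *
o=get_obs();print(o['tool_pos'],o['opening'],o['contact_force'])
for a in np.arange(.4,1.5,.1): p=path(a);print(round(a,2),p,to([*p,.174],np.pi/2+.133+a))"
```

```text
t: 3.2
tool_pos: [0.516, 0.1529, 0.1742]
tool_rot: [0.826, -3.027, 0.004]
contact_force: [-3.5, -2.6, 0.9]
opening: 0.0109
[0.51603152 0.15286609 0.17424846] 0.010896484828628601 [-3.53437954 -2.55153852  0.87925468]
0.4 [0.51692596 0.15337359] [-0.103 -0.002  0.024 -0.001 -0.005  0.   ]
0.5 [0.51031699 0.15478669] [ 0.394  0.456  0.026 -0.001 -0.005 -0.1  ]
0.6 [0.50439184 0.15789871] [ 7.470e-01  1.025e+00  2.700e-02 -1.000e-03 -5.000e-03 -2.000e-01]
0.7 [0.49920972 0.16267856] [ 9.5e-01  1.7e+00  2.7e-02 -1.0e-03 -5.0e-03 -3.0e-01]
0.8 [0.49482241 0.16907849] [ 1.002e+00  2.474e+00  2.600e-02 -1.000e-03 -5.000e-03 -4.000e-01]
0.9 [0.49127373 0.17703455] [ 0.904  3.34   0.024 -0.    -0.005 -0.5  ]
1.0 [0.48859915 0.18646724] [ 0.655  4.288  0.022 -0.    -0.005 -0.6  ]
1.1 [0.4868254  0.19728232] [ 2.58e-01  5.31e+00  1.80e-02  0.00e+00 -5.00e-03 -7.00e-01]
1.2 [0.48597018 0.20937172] [-2.830e-01  6.394e+00  1.400e-02  0.000e+00 -5.000e-03 -8.000e-01]
1.3 [0.48604206 0.22261466] [-9.620e-01  7.531e+00  9.000e-03  1.000e-03 -5.000e-03 -9.000e-01]
1.4 [0.4870403  0.23687881] [-1.773e+00  8.709e+00  4.000e-03  1.000e-03 -5.000e-03 -1.000e+00]
```

Low force and still gripping.

```bash
python3 -m jog '[[0.2,0.22,0,0,0,-0.05,255],[0.39,0.46,0,0,0,-0.1,255],[0.75,1.02,0,0,0,-0.2,255],[0.87,1.35,0,0,0,-0.25,255],[0.95,1.7,0,0,0,-0.3,255],[1,2.47,0,0,0,-0.4,255],[0.9,3.34,0,0,0,-0.5,255],[0.9,3.34,0,0,0,-0.5,255]]' 40
python3 -c "
from h import *
o=get_obs();print(o['tool_pos'],o['opening'],o['contact_force'],o['q'])
for a in np.arange(.9,1.5,.1): p=path(a);print(round(a,2),p,to([*p,.174],np.pi/2+.133+a))"
```

```text
t: 3.87
tool_pos: [0.4907, 0.1782, 0.1742]
tool_rot: [1.551, -2.727, -0.0]
contact_force: [-1.9, 0.3, -0.1]
opening: 0.0108
[0.49072409 0.17816572 0.17421104] 0.010758599160148832 [-1.89949603  0.34752949 -0.09338597] [ 2.06395850e-01 -1.43350315e-01  1.91303687e+00 -1.43225464e-03
  1.37644281e+00 -2.39858829e+00]
0.9 [0.49127373 0.17703455] [ 0.069 -0.105  0.021  0.002 -0.004  0.001]
1.0 [0.48859915 0.18646724] [-0.605  0.607  0.02   0.003 -0.004 -0.099]
1.1 [0.4868254  0.19728232] [-1.444  1.312  0.018  0.003 -0.004 -0.199]
1.2 [0.48597018 0.20937172] [-2.44   2.003  0.016  0.003 -0.004 -0.299]
1.3 [0.48604206 0.22261466] [-3.582e+00  2.674e+00  1.300e-02  3.000e-03 -4.000e-03 -3.990e-01]
1.4 [0.4870403  0.23687881] [-4.859e+00  3.317e+00  9.000e-03  3.000e-03 -3.000e-03 -4.990e-01]
```

```bash
python3 -m jog '[[-0.3,0.3,0,0,0,-0.05,255],[-0.6,0.6,0,0,0,-0.1,255],[-1.44,1.31,0,0,0,-0.2,255],[-1.95,1.66,0,0,0,-0.25,255],[-2.44,2,0,0,0,-0.3,255],[-3.6,2.67,0,0,0,-0.4,255],[-4.86,3.32,0,0,0,-0.5,255],[-4.86,3.32,0,0,0,-0.5,255]]' 40
python3 -c "
from h import *
o=get_obs();print(o['tool_pos'],o['opening'],o['contact_force'],o['q'])
for a in (1.35,1.4,1.45): p=path(a);print(round(a,2),p,to([*p,.174],np.pi/2+.133+a))
cv2.imwrite('pics/t2.png',get_image('top')[60:340,60:420,::-1])"
```

```text
t: 4.53
tool_pos: [0.4875, 0.2358, 0.1742]
tool_rot: [2.176, -2.254, 0.005]
contact_force: [-0.2, -8.3, 2.2]
opening: 0.0107
[0.48750207 0.23578072 0.17422073] 0.010689489793972112 [-0.23558915 -8.25990969  2.1839611 ] [ 0.31624367 -0.09313697  1.86718602 -0.00647539  1.37387179 -2.78905905]
1.35 [0.48642579 0.22962777] [ 0.618  0.086  0.027  0.004 -0.008  0.053]
1.4 [0.4870403  0.23687881] [-0.108  0.05   0.021  0.004 -0.008  0.003]
1.45 [0.48788406 0.24434966] [-0.858 -0.008  0.015  0.004 -0.008 -0.047]
```

View pics/t2.png

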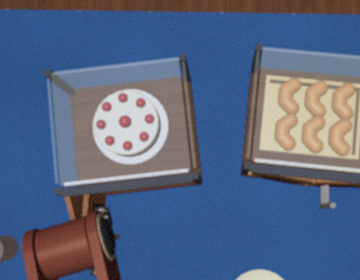

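The door is folded at the hinge side, with a small resisting force. I'll press a little further to reach the stop.

```bash
python3 -m jog '[[-0.3,0.03,0,0,0,-0.02,255],[-0.5,0.02,0,0,0,-0.03,255],[-0.5,0.02,0,0,0,-0.03,255],[-0.5,0.02,0,0,0,-0.03,255]]' 40
python3 -c "
from h import *
o=get_obs();print(o['tool_pos'],o['opening'],o['contact_force'],o['q'])"
```

```text
t: 4.92
tool_pos: [0.4876, 0.236, 0.1742]
tool_rot: [2.196, -2.223, 0.013]
contact_force: [-3.9, -19.0, 4.8]
opening: 0.0104
[0.48757355 0.2360324  0.17423353] 0.010375510963398286 [ -3.89770331 -18.98038221   4.75586528] [ 0.32092741 -0.08858907  1.86298357 -0.01509292  1.37861123 -2.80544527]
```

The stop is reached (no further motion, 19 N). Relax, open, then rise.

```bash
python3 -m jog '[[0,0,0,0,0,0,255],[0,0,0,0,0,0,255],[0,0,0,0,0,0,130],[0,0,0,0,0,0,130],[0,0,0,0,0,0,130],[0,0,0,0,0,0,130],[0,0,0,0,0,0,130]]' 40; python3 -m jog '[[0,0,-2,0,0,0,130],[0,0,-4,0,0,0,130],[0,0,-7,0,0,0,130],[0,0,-10,0,0,0,130],[3,0,-12,0,0,0,130],[6,0,-12,0,0,0,130],[10,0,-12,0,0,0,130],[14,0,-12,0,0,0,130]]'; python3 -m jog '[[4,0,0,0,0,0,130],[8,0,0,0,0,0,130],[12,0,0,0,0,0,130],[16,0,0,0,0,0,130],[16,0,0,0,0,0,130]]'
python3 -c "
from h import *
cv2.imwrite('pics/t3.png',get_image('top')[60:340,60:460,::-1])"
```

```text
t: 5.5
tool_pos: [0.4877, 0.2363, 0.1743]
tool_rot: [2.196, -2.223, 0.013]
contact_force: [0.6, 0.5, -0.0]
opening: 0.0415
t: 6.17
tool_pos: [0.4867, 0.0976, 0.2977]
tool_rot: [2.199, -2.222, 0.015]
contact_force: [0.7, -0.6, -0.0]
opening: 0.042
t: 6.58
tool_pos: [0.4904, 0.0345, 0.2972]
tool_rot: [2.125, -2.267, 0.045]
contact_force: [-0.3, 0.3, -0.4]
opening: 0.0419
```

View pics/t3.png

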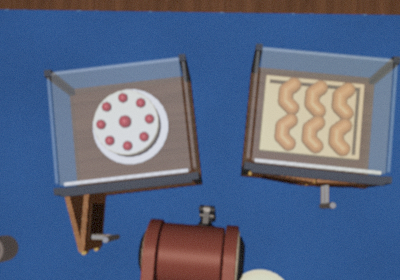

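The door stands folded at the left, and the bar top is at about (118,238) in this crop. The croissant door looks the same as before.

```bash
python3 -c "
from h import *
print(onz('top',178,298,.205),path(1.4)); o=get_obs();print(o['q'],o['dq'],o['contact_force'])
a=cv2.imread('pics/top0.png')[60:340,60:460];b=cv2.imread('pics/t3.png');d=cv2.absdiff(a,b)[100:155,235:345];print('other door diff',d.max(),d.mean())"
```

```text
[0.49059022 0.21226871 0.205     ] [0.4870403  0.23687881]
[-0.0556884  -0.29486563  1.83622469 -0.04487077  1.60289648 -3.13471771] [ 0.01516075 -0.00190574  0.0031163   0.00546718  0.00630152 -0.00160586] [ 0.42433298 -0.490029   -0.13232434]
other door diff 20 2.5231955922865015
```

Joint 6 is close to its limit, so I'll turn it back. The handle reading also disagrees (y 0.212 against 0.236 expected), so I'll zoom in.

```bash
python3 -m jog '[[0,0,0,0,0,0.1,130],[0,0,0,0,0,0.2,130],[0,0,0,0,0,0.3,130],[0,0,0,0,0,0.4,130],[0,0,0,0,0,0.4,130]]'; python3 -c "
from h import *
print(get_obs()['q'])
f=lambda i:cv2.resize(i,None,fx=4,fy=4,interpolation=2)
cv2.imwrite('pics/t4.png',np.hstack([f(get_image('top')[230:330,110:210,::-1]),f(get_image('side')[100:200,330:430,::-1])]))"
```

```text
t: 7.05
tool_pos: [0.4906, 0.0361, 0.2969]
tool_rot: [1.638, -2.648, 0.054]
contact_force: [-0.7, 0.5, -0.7]
opening: 0.042
[-0.05325244 -0.29418954  1.83595375 -0.04441015  1.60288409 -2.73312808]
```

View pics/t4.png

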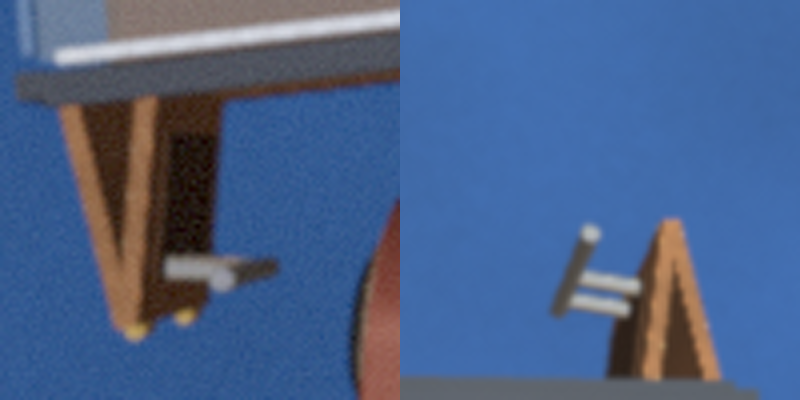

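The bar's top end shows at (165.5,299) in the top view and (377.5,158) in the side view. The (178,298) I read earlier was the bar's lower part.

```bash
python3 -c "
from h import *
p=tri(ray('top',165.5,299.25),ray('side',377.5,158));print(p,[(a,path(a)) for a in(1.3,1.4)],get_obs()['contact_force']);print(finish_job())"
```

```text
[0.48745444 0.23679195 0.2033685 ] [(1.3, array([0.48604206, 0.22261466])), (1.4, array([0.4870403 , 0.23687881]))] [ 0.56952396 -0.37465402 -0.37311362]
the job is handed in; nothing more can be done
None
```

The cake case, on the robot's left, has its bifold door fully open. I gripped its handle from above, pulled the door along its arc to the end stop, let go, moved the arm clear and handed the job in at about 7 s.

**Last checks:**
- **Door position:** the stop resisted with about 19 N and no further motion. After release, two cameras put the handle at (0.487, 0.237), which matches a fully folded door (a = 1.4).
- **Other door:** the croissant door looks unchanged; its area of the top view matched the first picture apart from slight differences (20 of 255 at most).
- **Robot contact:** the force reading was near zero, and the arm was clear of both cases.

**What disagreed:** one handle reading came out 24 mm off because I had picked the bar's lower end by mistake; a zoomed look resolved it. On the retreat, the last joint came very near its range limit (-3.135 of -3.14), so I turned it back before handing in.

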